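Strap an organizer shut with its cam lever

TASK

Close up the frosted cosmetic organizer for travel using only fingertips or the outside of the fingers: swing the metal strap over until it lies flat on the lid, then push the red cam lever over and fully down onto the strap. Do not pinch or lift anything, keep the organizer standing where it is (a small nudge is fine), and leave the hairbrush, the tin and the nail file alone.

Things in the scene. Friction and masses are not known exactly. Their poses are not given: they have to be found in the camera images.
- case: The frosted acrylic organizer, two stacked tiers and a lid in one closed block, loose on the shelf, about 0.95 kg. 126 mm along its x, 186 mm along its y, lid top 78 mm above the shelf. Origin: centre of its underside; z up. The strap is hinged near the +y end of the lid, the lever near the -y end; both swing in the plane x = 0 of this body.
- strap (a joint): Hinge angle of the strap in rad: 0 = lying flat along the lid (end stop), pi/2 = upright, more (stop at 2.15) = leaning outwards past the case's +y end. It starts open, about upright or leaning outwards. Hinge axis along the case's x. It stays where it is left (hinge friction 0.07 N m, so under 1 N at its end moves it).
- strap_hinge (a point): Point on the strap's hinge axis, mid-width: 80 mm to +y of the case's centre, 81.5 mm above the shelf. Its axes turn with the strap: -y runs along the strap to its free end, +z is the normal of the face that ends uppermost and that is pushed on (the outer face, turned to the case's +y when the strap is upright).
- strap_end (a point): Middle of the strap's free end, on its outer face, 135 mm from the hinge. The strap is a flat dark steel bar 26 mm wide and 5 mm thick (hinge axis at mid-thickness); lying flat its top face is 84 mm above the shelf and its end stops 25 mm short of the lever's hinge.
- lever (a joint): Hinge angle of the red cam lever in rad: 0 = fully down, lying over the strap (end stop), pi/2 = upright, more (stop at 2.1) = leaning outwards past the case's -y end. It starts open, upright or leaning outwards. It must still stand open (over 1.0 rad) while the strap comes over. It stays where it is left (hinge friction 0.2 N m, about 4 N at 50 mm from the hinge moves it; no snap).
- lever_hinge (a point): Point on the lever's hinge axis, mid-width: 80 mm to -y of the case's centre, 90 mm above the shelf. Its axes turn with the lever: +y runs along the lever to its end, +z is the normal of the face that ends uppermost and that is pushed on.
- lever_end (a point): Middle of the lever's free end, on its outer face, 80 mm from the hinge. The lever is a red plastic bar 18 mm wide (26 mm at the last 24 mm) and 6 mm thick, hinge axis at mid-thickness; fully down its top face is 93 mm above the shelf.
- hairbrush: Bystander: black plastic hairbrush lying bristles down, 60 x 207 mm, 25 mm high, on the robot's side of the case. Origin under its middle, handle to its -y.
- tin: Bystander: round aluminium travel tin with a twist cap, 62 mm in diameter, 42 mm high, beyond the case. Origin: centre of its underside.
- nail_file: Bystander: flat wooden nail file, 16 x 150 mm, 4 mm thick, beyond the case. Origin: centre of its underside, long along its y.
Things that resemble listed ones, but are neither listed nor needed, are in the scene too. There is more than one size of the case; the job needs the larger.

How it is judged:
By the outcome, as a careful person would: the job done as asked, in the order asked, and still so for the second after the job is handed in, with the robot touching nothing.
It also fails if it takes over 53 s, if anything falls off the work surface, if the arm or the gripper's body presses on something with over 40 N, if the wrist force passes 120 N, or if a joint passes its speed limit or range.

ROBOT

A 6-joint arm with a two-finger parallel gripper is mounted at the origin on the work surface. World frame = base frame: x ahead of the robot, y to its left, z up, the work surface at z = 0. Lengths are in m, angles in rad, forces in N, time in s.
With the tool pointing down it reaches from about 0.35 to 0.975 m from the base axis. Payload 4.9 kg.
Tool frame: the origin (TCP) lies between the finger pads; the fingertips stand 19 mm ahead of it and the grasp point (between the pads) is the TCP; z points along the fingers, y is the line along which they close (so a half turn about z gives the same grasp; the last joint's range is limited). The gripper opens to 85 mm and grips with 20 to 120 N. Pads are 22 mm wide; open, the fingers measure 114 mm over their backs; the gripper's body (76 mm by 85 mm) begins 54 mm behind the grasp point. The pads swing forward as they close: fully open they stand 13 mm farther back than shut.
Start: joints at [-1.41, 0.053, 1.613, -0, 1.476, -0.119], TCP at [0.173, -0.601, 0.25] pointing down, gripper open.
Joint ranges: [-3.01, 3.01], [-1.01, 2.22], [0.06, 2.58], [-1.02, 4.17], [0.09, 2.62], [-3.14, 3.14]. Speed limits (rad/s): [2.57, 2.57, 3.14, 3.14, 3.14, 3.14].

INTERFACE

Orientations are given as a rotation vector (axis times angle).
In Python, from station import ctrl gives the robot as it stands. The module is installed in compiled form; this text tells all that it offers.
- The arm moves only by the tool servo_tool, never from a script. Its argument "increments" is a list that holds one entry, the list of rows, each a list of 5 numbers: the finger opening in cm, from 0 to 8.54, then the shift along the tool's x, y, z in cm, then the turn about the tool's z in degrees. A call has 1 to 5 rows; each row is the pose to reach, as a shift and turn from the pose commanded when the call began, along the tool's axes at that moment; what a row does not reach only later rows make up. A row lasts 1/10 s, in which the tool goes at most 50 mm and 8.59 degrees, less where a joint would pass 70% of its speed; a pose out of reach is approached as far as the arm can. A call with a gripper value outside its range is refused whole. The fingers move at their own pace and stop on an object; "newtons" is the grip in N (left out, the last holds). Time passes only in rows, so rows that repeat a pose let the fingers close. It gives the time, the measured TCP pose, the force, the opening and the grip force at its end, in the units of the state.
- ctrl.get_obs(): the state, without advancing time (a new reading comes with each control period).
- ctrl.get_image(name): name is "scene" or "top" or "wrist"; returns a dict with "img" (384x512x3 uint8, red, green, blue), "fx", "fy", "cx", "cy" (pixels), "rvec" (rotation vector, rad) and "tvec" (3), from world to camera coordinates, as OpenCV has them; the wrist camera has in their place "mount" (4x4, takes a point from camera to tool coordinates, whose origin is the TCP and whose axes are the flange's). Camera axes: x right, y down, z forward; pixel columns grow to the right and rows downward; lengths in m; the calibration is good to about 2 mm. The wrist camera is an equidistant fisheye: a pixel r from the principal point sees the ray r / f radians off the axis. A picture is of the moment at which its call begins: read the wrist's pose just before it. There is no depth.
- ctrl.finish_job(): hands the job in; it is judged then, once.
The state is a dict: "t": time; "q": joint angles; "dq": joint speeds; "effort": joint torques, N m; "tool_pos": TCP position; "tool_rot": TCP orientation; "contact_force": force on the tool from outside, world axes, zero at the start; "wrist_torque": the same for the moment, N m; "opening": finger opening in m; "grip_force": force on a finger pad.
Only numpy, scipy, OpenCV 4.12 (cv2) and the standard library are available. Lean on these libraries where they do the work, as an engineer would, in place of code of your own. Each camera call takes 0.05 s, during which the arm holds its last target. There are 200 camera calls.

## Working session

There is one attempt and no reset: what is moved stays moved. The work goes in short steps, Python scripts to look and compute and a tool call to move; the robot and the scene stay as the last step left them, time stands still between calls to the robot, and variables do not carry over. Pictures are saved under pics/ and viewed, at most 10 in all, crops included, and the job is handed in when it is done.

Besides the shell and the picture viewer there is one more tool, called after ">>>" as name([rows], argument=value, ...), one row to a line, values as JSON. servo_tool: Moves the arm, as the interface text tells. Its arguments: {"type":"object","properties":{"increments":{"type":"array"},"newtons":{"type":"number"}},"required":["increments"]}

```bash
mkdir -p pics; cat > h.py <<'E'
import numpy as np, cv2
from scipy.spatial.transform import Rotation as R
from station import ctrl
def grab(n,f):
    d=ctrl.get_image(n); cv2.imwrite(f'pics/{f}.png',d['img'][:,:,::-1]); np.save(f'pics/{f}.npy',d,allow_pickle=True); return d
def load(f): return np.load(f'pics/{f}.npy',allow_pickle=True).item()
def ray(d,u,v):
    M=R.from_rotvec(np.ravel(d['rvec'])).as_matrix(); c=-M.T@np.ravel(d['tvec'])
    r=M.T@np.array([(u-d['cx'])/d['fx'],(v-d['cy'])/d['fy'],1]); return c,r/np.linalg.norm(r)
def onz(d,u,v,z):
    c,r=ray(d,u,v); return c+r*(z-c[2])/r[2]
def two(a,pa,b,pb):
    c1,r1=ray(a,*pa); c2,r2=ray(b,*pb)
    s=np.linalg.lstsq(np.c_[r1,-r2],c2-c1,rcond=None)[0]
    p,q=c1+s[0]*r1,c2+s[1]*r2; return (p+q)/2,np.linalg.norm(p-q)
def proj(d,p):
    p=R.from_rotvec(np.ravel(d['rvec'])).as_matrix()@np.array(p)+np.ravel(d['tvec'])
    return np.array([d['fx']*p[0]/p[2]+d['cx'],d['fy']*p[1]/p[2]+d['cy']])
E
python3 - <<'E'
from h import *
a=grab('scene','s0');b=grab('top','t0')
im=np.vstack([a['img'],b['img']])[:,:,::-1]
for d in(a,b): print(ray(d,256,192))
o=ctrl.get_obs();print(o['tool_rot'],o['contact_force'],o['t'])
E
```

```text
(array([ 0.91178635, -0.5737441 ,  0.68397584]), array([-0.37277888,  0.67267799, -0.63917152]))
(array([0.50945205, 0.05015619, 0.90160608]), array([ 0.0783987 ,  0.00109007, -0.99692149]))
[-3.10905203e+00 -4.37834761e-01  3.88278068e-05] [ 0.27838933 -0.48949352 -0.35825653] 0.1
```

View pics/s0.png

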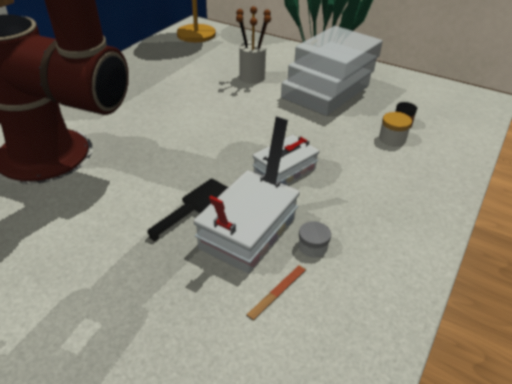

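View pics/t0.png

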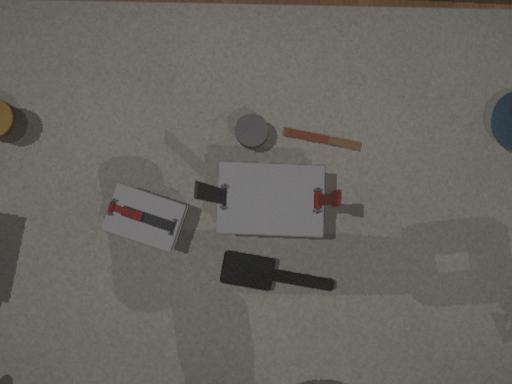

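The large case is at top (271,200) and scene (248,215). Its black strap is open at top (210,193) and its red lever is open at (327,199). The small case at top (147,217) is already closed, so it is the look-alike. The brush, tin and file are at top (277,272), (252,130) and (322,139). Next I'll measure the large case and confirm it in a crop.

```bash
python3 - <<'E'
from h import *
a=load('s0');b=load('t0')
im=b['img'][:,:,::-1].copy();hsv=cv2.cvtColor(im,cv2.COLOR_BGR2HSV)
g=cv2.cvtColor(im,cv2.COLOR_BGR2GRAY)
print(im[200,290],im[220,240],im[170,300],im[150,240],im[300,150])
# lid mask: bluish-grey vs warm surface
sub=im[150:260,180:360].astype(int)
m=((sub[:,:,0]>=sub[:,:,2]-1)&(g[150:260,180:360]>120)).astype(np.uint8)
m=cv2.morphologyEx(m,cv2.MORPH_CLOSE,np.ones((15,15)))
m=cv2.morphologyEx(m,cv2.MORPH_OPEN,np.ones((9,9)))
c=max(cv2.findContours(m,0,2)[0],key=cv2.contourArea)
r=cv2.minAreaRect(c);bx=cv2.boxPoints(r)+[180,150];print(bx)
P=np.array([onz(b,*p,0.078) for p in bx]);print(P.round(4),P.mean(0))
print([np.linalg.norm(P[i]-P[i-1]).round(4) for i in range(4)])
for n,d,roi in(('s',a,(190,170,70,90)),('t',b,(305,175,45,40))):
    x,y,w,h=roi;H=cv2.cvtColor(d['img'][y:y+h,x:x+w],cv2.COLOR_RGB2HSV)
    k=((H[:,:,1]>140)&((H[:,:,0]<10)|(H[:,:,0]>170))).astype(np.uint8)
    c=max(cv2.findContours(k,0,2)[0],key=cv2.contourArea)
    print(n,'red',cv2.boxPoints(cv2.minAreaRect(c))+[x,y])
q=cv2.resize(a['img'][105:275,185:335],None,fx=3,fy=3,interpolation=2)
t=cv2.resize(b['img'][150:260,180:360],None,fx=2,fy=2,interpolation=2)
o=np.zeros((510,450+360,3),np.uint8)[:, :800+10];o[:510,:450]=q;o[:220,450:]=t
cv2.imwrite('pics/c0.png',o[:,:800,::-1])
E
```

```text
[117 119 119] [117 116 118] [116 117 120] [ 92  99 101] [ 94  99 101]
[[249. 175.]
 [286. 175.]
 [286. 223.]
 [249. 223.]]
[[ 6.036e-01  6.360e-02  7.800e-02]
 [ 6.045e-01 -5.000e-04  7.800e-02]
 [ 5.215e-01 -1.300e-03  7.800e-02]
 [ 5.207e-01  6.230e-02  7.800e-02]] [0.56257034 0.03103649 0.078     ]
[np.float64(0.0829), np.float64(0.0641), np.float64(0.083), np.float64(0.0636)]
s red [[205.67787933 196.76814461]
 [216.96991348 192.14867592]
 [231.11504745 226.72566986]
 [219.82301331 231.34513855]]
t red [[338. 191.]
 [339. 191.]
 [339. 205.]
 [338. 205.]]
```

View pics/c0.png

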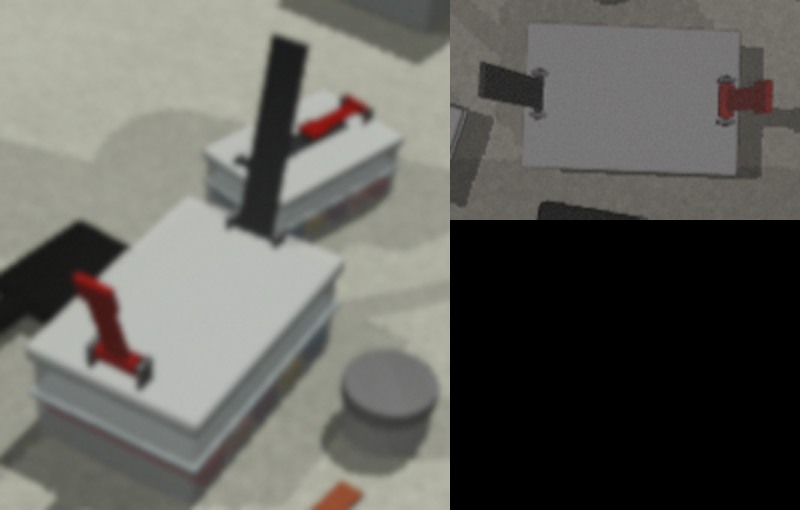

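The crop confirms the larger case: strap upright to leaning outwards at the +y end (image left), red lever open at the −y end. Now geometry.

```bash
python3 - <<'E'
from h import *
a=load('s0');b=load('t0')
g=cv2.medianBlur(cv2.cvtColor(b['img'],cv2.COLOR_RGB2GRAY),5)[150:260,180:360]
m=((g>108)).astype(np.uint8); m=cv2.morphologyEx(m,cv2.MORPH_OPEN,np.ones((5,5)))
m=cv2.morphologyEx(m,cv2.MORPH_CLOSE,np.ones((9,9)))
c=cv2.convexHull(max(cv2.findContours(m,0,2)[0],key=cv2.contourArea));bx=cv2.boxPoints(cv2.minAreaRect(c))+[180,150]
for B in (bx,np.array([[219,162],[325,165],[323,237.5],[216.5,233.5]])):
    P=np.array([onz(b,*p,0.078) for p in B]);print(B.round(1).tolist(),P.round(4)[:,:2].tolist(),P.mean(0))
    print([np.linalg.norm(P[i]-P[i-1]).round(4) for i in range(4)])
C=P.mean(0)
print('strap',two(a,(282.2,118.3),b,(194.8,190)));print('lever',two(a,(213.5,197.5),b,(340.5,198)))
# small case, brush, tin, file
for n,u,v,z in(('smallcorner',188,205,.055),('small corner2',118,185,.055),('tin',252,130,.042),('file',284,131,0),('file2',361,147,0),('brush R',224,252,.025),('brush end',333,285,.02),('brush nearest',275,258,.025)): print(n,onz(b,u,v,z).round(3))
print('strap hinge',onz(b,224,196.5,.0815),'lever hinge',onz(b,318,199,.09))
E
```

```text
[[199.0, 150.0], [359.0, 150.0], [359.0, 235.0], [199.0, 235.0]] [[0.6459, 0.151], [0.6503, -0.1275], [0.5026, -0.127], [0.4991, 0.1475]] [0.57447249 0.01098219 0.078     ]
[np.float64(0.1469), np.float64(0.2786), np.float64(0.1477), np.float64(0.2745)]
[[219.0, 162.0], [325.0, 165.0], [323.0, 237.5], [216.5, 233.5]] [[0.6254, 0.1159], [0.623, -0.0682], [0.4976, -0.065], [0.502, 0.1176]] [0.5620034  0.02508641 0.078     ]
[np.float64(0.1235), np.float64(0.1841), np.float64(0.1255), np.float64(0.1827)]
strap (array([0.56634429, 0.14016235, 0.20827836]), np.float64(0.0017011979489591795))
lever (array([ 0.55921076, -0.07963443,  0.16802102]), np.float64(0.0012941806136869119))
smallcorner [0.551 0.171 0.055]
small corner2 [0.585 0.295 0.055]
tin [0.69  0.06  0.042]
file [ 0.698 -0.001  0.   ]
file2 [ 0.669 -0.148  0.   ]
brush R [0.468 0.108 0.025]
brush end [ 0.411 -0.092  0.02 ]
brush nearest [0.459 0.015 0.025]
strap hinge [0.56541225 0.10582994 0.0815    ] lever hinge [ 0.56284547 -0.05464295  0.09      ]
```

Everything agrees with the sizes given. Case centre is (0.562, 0.025) with yaw about −1°. The strap is at about 1.84 rad with its end at (0.566, 0.140, 0.208). The lever is at about 1.88 rad with its end at (0.559, −0.080, 0.168). First I'll raise the arm, close the fingers and align the tool with the case.

>>> servo_tool([
  [[0,0,0,-2,6],[0,0,0,-4,12],[0,0,0,-5,17],[0,0,0,-5,17],[0,0,0,-5,17]],
], newtons=20)

```text
t: 0.6
tool_pos: [0.1725, -0.6004, 0.2995]
tool_rot: [-3.141, 0.024, 0.0]
contact_force: [0.0, 0.5, -0.7]
opening: 0.0125
grip_force: 0.0
```

>>> servo_tool([
  [[0,1.9,-4,0,0],[0,3.8,-8,0,0],[0,5.7,-12,0,0],[0,7.6,-16,0,0],[0,9.5,-20,0,0]],
])

```text
t: 1.1
tool_pos: [0.2712, -0.4002, 0.2985]
tool_rot: [-3.139, 0.025, 0.002]
contact_force: [-0.1, -0.1, -0.8]
opening: -0.0001
grip_force: 0.0
```

>>> servo_tool([
  [[0,1.9,-4,0,0],[0,3.8,-8,0,0],[0,5.7,-12,0,0],[0,7.6,-16,0,0],[0,9.5,-20,0,0]],
])

```text
t: 1.6
tool_pos: [0.3693, -0.202, 0.2988]
tool_rot: [-3.14, 0.025, 0.002]
contact_force: [0.7, -0.0, -0.1]
opening: 0.0001
grip_force: 0.0
```

>>> servo_tool([
  [[0,1.9,-4,0,0],[0,3.8,-8,0,0],[0,5.7,-12,0,0],[0,7.6,-16,0,0],[0,9.5,-20,0,0]],
])

```text
t: 2.1
tool_pos: [0.4676, -0.0036, 0.2988]
tool_rot: [-3.141, 0.024, 0.003]
contact_force: [0.1, -0.2, -0.0]
opening: -0.0
grip_force: 0.0
```

>>> servo_tool([
  [[0,1.9,-4,0,0],[0,3.8,-8,0,0],[0,5.7,-12,0,0],[0,7.6,-16,0,0],[0,9.5,-20,0,0]],
])

```text
t: 2.6
tool_pos: [0.566, 0.1946, 0.2984]
tool_rot: [3.141, -0.023, -0.004]
contact_force: [0.0, -0.7, 0.2]
opening: 0.0001
grip_force: 0.0
```

>>> servo_tool([
  [[0,0,0,3,0],[0,0,0,6,0],[0,0,0,9,0],[0,0,1.5,9,0],[0,0,2.5,9,0]],
])

```text
t: 3.1
tool_pos: [0.5648, 0.1666, 0.2089]
tool_rot: [3.14, -0.025, -0.005]
contact_force: [0.6, 0.8, 1.1]
opening: 0.0
grip_force: 0.0
```

>>> servo_tool([
  [[0,0,1,0,0],[0,0,2,0,0],[0,0,3,0,0],[0,0,4,0,0],[0,0,4.8,0,0]],
])

```text
t: 3.6
tool_pos: [0.5651, 0.1188, 0.211]
tool_rot: [-3.141, 0.027, -0.002]
contact_force: [0.6, 0.9, 0.2]
opening: 0.0001
grip_force: 0.3
```

```bash
python3 - <<'E'
from h import *
d=grab('scene','s1');e=grab('top','t1')
o=np.hstack([cv2.resize(d['img'][90:290,170:370],(400,400)),cv2.resize(e['img'][120:290,170:340],(400,400))])
cv2.imwrite('pics/c1.png',o[:,:,::-1])
E
```

```text
(no output)
```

View pics/c1.png

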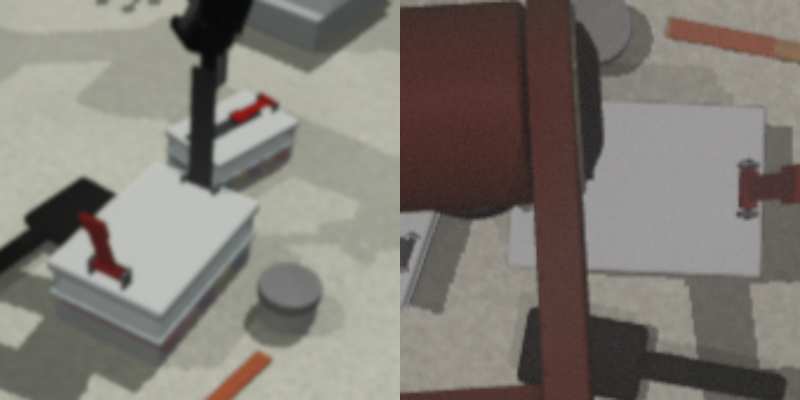

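The strap stands upright with the finger behind it at crop (200,130). The lever is still open and the case hasn't moved. Next is the arc.

>>> servo_tool([
  [[0,0,1.2,0,0],[0,0,2.4,0.2,0],[0,0,3.5,0.5,0],[0,0,4.6,1.0,0],[0,0,5.7,1.6,0]],
])

```text
t: 4.2
tool_pos: [0.564, 0.0617, 0.194]
tool_rot: [3.141, -0.027, 0.001]
contact_force: [1.1, 0.5, 0.4]
opening: -0.0002
grip_force: 0.3
```

>>> servo_tool([
  [[0,0,1.1,0.7,0],[0,0,2.5,2.0,0],[0,0,3.7,3.6,0],[0,0,4.3,4.9,0],[0,0,4.8,6.2,0]],
])

```text
t: 4.7
tool_pos: [0.5625, 0.014, 0.1304]
tool_rot: [-3.141, 0.028, 0.003]
contact_force: [-0.1, 0.2, 0.6]
opening: 0.0002
grip_force: 0.3
```

>>> servo_tool([
  [[0,0,0.2,1,0],[0,0,0.3,1.7,0],[0,0,0.4,2.3,0],[0,0,0.4,2.7,0],[0,0,0.4,2.8,0]],
])

```text
t: 5.2
tool_pos: [0.5629, 0.0111, 0.104]
tool_rot: [-3.141, 0.026, 0.0]
contact_force: [-0.7, -0.7, -0.1]
opening: 0.0002
grip_force: 0.2
```

Press a little further until it meets the stop.

>>> servo_tool([
  [[0,0,0,0.1,0],[0,0,0,0.2,0],[0,0,0,0.3,0],[0,0,0,0.3,0]],
])

```text
t: 5.6
tool_pos: [0.5634, 0.011, 0.1029]
tool_rot: [-3.141, 0.026, -0.001]
contact_force: [-3.5, -0.1, 7.1]
opening: 0.0001
grip_force: 3.2
```

The stop was met at tip height 0.084 with 7 N. Now I'll lift off and go around beyond the lever.

>>> servo_tool([
  [[0,0,0,-1,0],[0,0,0,-4,0],[0,0,0,-8,0],[0,0,0,-12,0],[0,0,0,-14,0]],
])

```text
t: 6.1
tool_pos: [0.5647, 0.0107, 0.2468]
tool_rot: [3.141, -0.026, 0.012]
contact_force: [0.0, 0.1, 0.4]
opening: 0.0001
grip_force: 0.0
```

>>> servo_tool([
  [[0,0,3.5,0,0],[0,0,7,0,0],[0,0,10.5,0,0],[0,0,13.5,0,0],[0,0,16,0,0]],
])

```text
t: 6.6
tool_pos: [0.5602, -0.1509, 0.2421]
tool_rot: [3.141, -0.028, 0.002]
contact_force: [0.5, 0.1, -0.1]
opening: -0.0
grip_force: 0.0
```

```bash
python3 - <<'E'
from h import *
d=grab('scene','s2');e=grab('top','t2')
o=np.hstack([cv2.resize(d['img'][130:280,170:320],(400,400)),cv2.resize(e['img'][120:290,190:360],(400,400))])
cv2.imwrite('pics/c2.png',o[:,:,::-1])
E
```

```text
(no output)
```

View pics/c2.png

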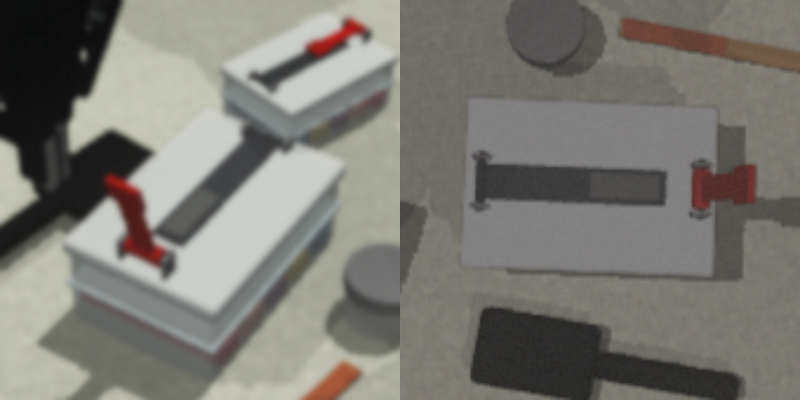

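The strap lies flat on the lid from crop (480,180) to (665,188), the lever is still open at (725,185), and nothing else has moved. Next: lower the finger and push the lever.

>>> servo_tool([
  [[0,0,0,2.5,0],[0,0,0,5,0],[0,0,0,6.5,0],[0,0,-1.5,6.5,0],[0,0,-3,6.5,0]],
])

```text
t: 7.2
tool_pos: [0.561, -0.1178, 0.1769]
tool_rot: [-3.141, 0.027, -0.001]
contact_force: [0.1, 0.2, -0.2]
opening: 0.0
grip_force: 0.0
```

>>> servo_tool([
  [[0,0,-1,0,0],[0,0,-2,0,0],[0,0,-3,0,0],[0,0,-4,0,0],[0,0,-4.8,0,0]],
])

```text
t: 7.7
tool_pos: [0.5633, -0.0717, 0.1797]
tool_rot: [3.138, -0.026, 0.008]
contact_force: [-1.1, -3.1, 6.0]
opening: 0.0001
grip_force: 2.5
```

The upward force is unexpected, so I'll look.

```bash
python3 - <<'E'
from h import *
d=grab('scene','s3')
cv2.imwrite('pics/c3.png',cv2.resize(d['img'][130:260,170:320],(750,600),interpolation=2)[:,:,::-1])
o=ctrl.get_obs();print(o['tool_pos'],o['contact_force'])
E
```

```text
[ 0.56331009 -0.07054592  0.17945517] [-0.19718765 -1.36414563  4.57489854]
```

View pics/c3.png

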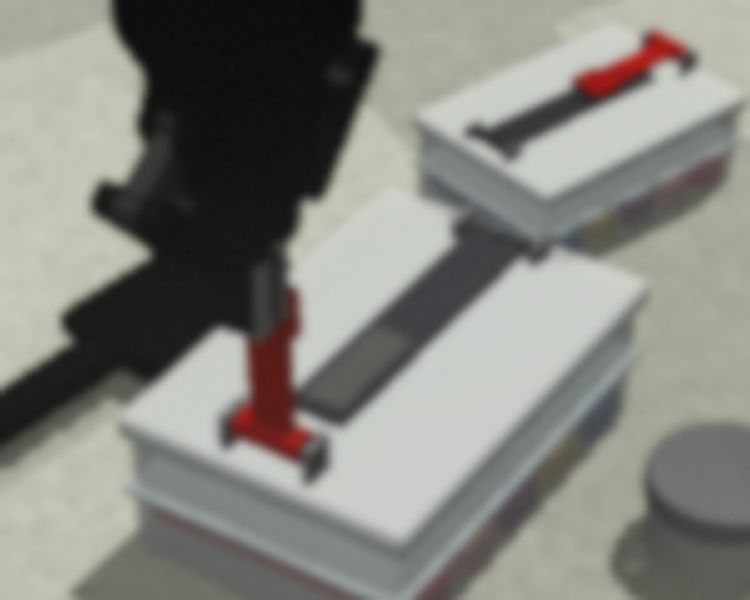

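The lever is now about upright at (270,380), with the finger properly behind it at (265,290). Continuing the arc.

>>> servo_tool([
  [[0,0,-0.8,0,0],[0,0,-1.6,0.1,0],[0,0,-2.4,0.3,0],[0,0,-3.1,0.6,0],[0,0,-3.8,1.0,0]],
])

```text
t: 8.25
tool_pos: [0.562, -0.0323, 0.1658]
tool_rot: [-3.141, 0.026, 0.001]
contact_force: [-0.3, -2.4, 3.9]
opening: -0.0004
grip_force: 1.6
```

>>> servo_tool([
  [[0,0,-0.7,0.4,0],[0,0,-1.3,1.0,0],[0,0,-1.8,1.5,0],[0,0,-2.3,2.1,0],[0,0,-2.6,2.7,0]],
])

```text
t: 8.75
tool_pos: [0.5627, -0.0064, 0.1388]
tool_rot: [-3.141, 0.026, 0.0]
contact_force: [-0.3, 1.0, 4.4]
opening: 0.0003
grip_force: 1.8
```

>>> servo_tool([
  [[0,0,-0.3,0.7,0],[0,0,-0.5,1.3,0],[0,0,-0.6,1.9,0],[0,0,-0.7,2.4,0],[0,0,-0.7,2.7,0]],
])

```text
t: 9.25
tool_pos: [0.5627, 0.0001, 0.1116]
tool_rot: [-3.141, 0.027, 0.001]
contact_force: [-0.2, 3.7, 10.8]
opening: 0.0002
grip_force: 6.0
```

>>> servo_tool([
  [[0,0,0,0.1,0],[0,0,0,0.2,0],[0,0,0,0.2,0]],
])

```text
t: 9.55
tool_pos: [0.5628, 0.0, 0.1116]
tool_rot: [-3.141, 0.027, 0.001]
contact_force: [-3.3, 3.1, 10.5]
opening: 0.0002
grip_force: 5.3
```

>>> servo_tool([
  [[0,0,0,-1,0],[0,0,0,-4,0],[0,0,0,-8,0],[0,0,0,-12,0],[0,0,0,-16,0]],
])

```text
t: 10.05
tool_pos: [0.562, -0.0008, 0.2708]
tool_rot: [3.14, -0.027, -0.003]
contact_force: [-0.2, -1.2, -0.9]
opening: 0.0003
grip_force: 0.0
```

>>> servo_tool([
  [[0,0,4,0,0],[0,0,8,0,0],[0,0,12,0,0],[0,0,16,0,0],[0,0,20,0,0]],
])

```text
t: 10.55
tool_pos: [0.5584, -0.2021, 0.2694]
tool_rot: [3.141, -0.027, -0.003]
contact_force: [0.7, -0.7, 0.7]
opening: 0.0002
grip_force: 0.0
```

```bash
python3 - <<'E'
from h import *
d=grab('scene','s4');e=grab('top','t4')
o=np.hstack([cv2.resize(d['img'][130:280,170:320],(400,400)),cv2.resize(e['img'][120:290,190:360],(400,400))])
cv2.imwrite('pics/c4.png',o[:,:,::-1])
E
```

```text
(no output)
```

View pics/c4.png

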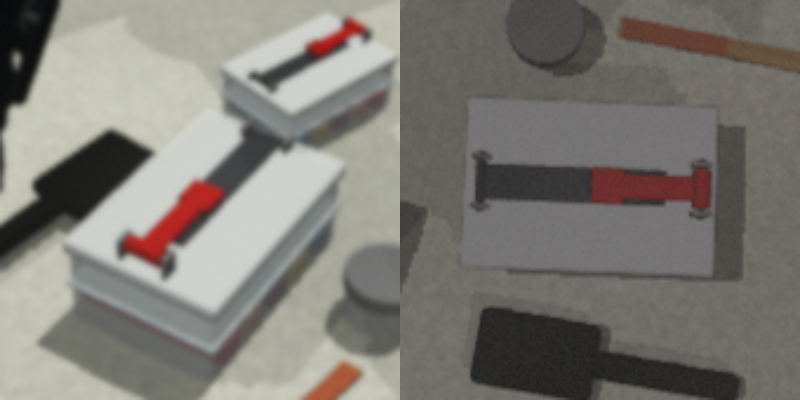

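The lever lies flat over the strap, from crop (592,185) to (710,188). The tip stopped at 0.093 under about 10 N, which is the stop height. The case and bystanders haven't moved. Handing in.

```bash
python3 -c "
from station import ctrl
print(ctrl.finish_job())"
```

```text
the job is handed in; nothing more can be done
None
```

The larger organizer is closed: the strap lies flat on the lid, the red lever is fully down over it, and neither the case nor the hairbrush, tin and nail file moved visibly. I handed the job in at about 10.7 s.

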